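# Set and clamp the dough guide of a sheeter

## Task

The sheeter's sliding side guide stands too far out and its brass wing nut is loose. Push the guide inwards along the feed tray until its inner face stands on the red line, then spin the wing nut clockwise with repeated fingertip strokes on its wings until it is down finger-tight, with the guide still on the line. Only push: do not pinch, force or pick up anything, and leave the other kitchen things where they stand.

Things in the scene. Friction and masses are not known exactly. Their poses are not given: they have to be found in the camera images.
- sheeter: White dough sheeter. Origin on the bench under the wing nut as it stands once the guide is on the red line; z up, x outwards (away from the robot), +y towards the rolls. Feed tray: flat, top at z = 130 mm, x -204 to 104 mm, y -130 to 150 mm. Cheeks and drive housing begin at y = 134 mm and rise to 255 mm. A fixed guide 36 mm high stands on the tray at x = -190 mm.
- red_line (a point): Middle of the red line painted on the feed tray along the sheeter's y, 4 mm wide, 257 mm long (it shows beyond both ends of the guide), at tray height; axes as the sheeter's. The guide slides along x. A thin black line 40 mm farther in (-x) marks another width and is not used.
- guide_face (a point): Lower edge of the sliding guide's inner (-x) face, at mid-length, at tray height; axes as the sheeter's. The guide is an upright steel strip 4 mm thick (so its outer face, the one to push, lies at x = +4 mm), 210 mm long, 32 mm high, on a 3 mm thick foot reaching out to x = 22 mm, and to 78 mm in its middle 46 mm. Slides against about 6 N of friction, stays where left.
- guide (a joint): Slide of the guide in metres, growing inwards (sheeter's -x): 0 fully out, 0.045 puts the inner face on the middle of the red line, 0.062 is the end of the slot. It starts between 0.002 and 0.018.
- nut_axis (a point): Point on the wing nut's upright axis, 25 mm above the tray, mid-height of the wings; axes as the sheeter's. The bolt (10 mm thick, top 49 mm above the tray) stands on the guide's foot and moves with it, always 44 mm outwards of the guide's outer face. Brass nut: flange radius 14 mm, hub radius 12 mm, two opposite upright wings 6 mm thick out to 36 mm from the axis.
- wing_nut (a joint): Turn of the wing nut in radians, growing clockwise seen from above (tightening, 2 mm down a turn). Starts at 0.3 to 3.4; seated at 12.57, where a springy stop of some 2 N m/rad is felt. Turns against 0.03 N m of friction and stays where left.
- wing (a point): Middle of one of the two wings (the other is opposite), 26 mm from the nut's axis, where a fingertip pushes; its x axis points outwards along the wing, which at nut angles 0, 6.28 and 12.57 is the sheeter's +x. Seated, the wings span about 16 to 37 mm above the tray there; up to 4 mm higher when loose.
- dredger: Aluminium flour dredger, 68 mm across and 94 mm high, standing loose on the feed tray between the guides; leave it. Origin under its centre.
- timer: White kitchen timer 30 x 62 x 55 mm, standing loose on the feed tray between the guides; leave it. Origin under its centre.
- scraper: Steel bench scraper with a white handle, 155 x 100 mm, 26 mm high, loose on the bench; leave it. Origin under its middle.
- spice_jar: Jar with a red cap, 68 mm across, 100 mm high, loose on the bench; leave it. Origin under its centre.
- oil_bottle: Amber bottle with a yellow cap, 60 mm across, 155 mm high, loose on the bench; leave it. Origin under its centre.
- bowl: Steel mixing bowl, 170 mm across, 70 mm high, loose on the bench; leave it. Origin under its centre.
- scoop: Aluminium flour scoop, cup 64 mm across and 50 mm high with a flat handle to 130 mm from the cup's axis (its -x), loose on the bench; leave it. Origin under the cup.

How it is judged:
By the outcome, as a careful person would: the job done as asked, in the order asked, and still so for the second after the job is handed in, with the robot touching nothing.
It also fails if it takes over 62 s, if anything falls off the work surface, if the arm or the gripper's body presses on something with over 40 N, if the wrist force passes 120 N, or if a joint passes its speed limit or range.

## Robot

A 7-joint arm with a two-finger parallel gripper is mounted at the origin on the work surface. World frame = base frame: x ahead of the robot, y to its left, z up, the work surface at z = 0. Lengths are in m, angles in rad, forces in N, time in s.
With the tool pointing down it reaches from about 0.35 to 0.9 m from the base axis. Payload 19.9 kg.
Tool frame: the origin (TCP) lies at the centre of the arm's flange, where the gripper is bolted on; the fingertips stand 199 mm ahead of it and the grasp point (between the pads) lies 180 mm ahead of it; z points along the fingers, y is the line along which they close (so a half turn about z gives the same grasp; the last joint's range is limited). The gripper opens to 94 mm and grips with 3 to 60 N. Pads are 16 mm wide; open, the fingers measure 119 mm over their backs; the gripper's body (75 mm by 177 mm) begins 78 mm behind the grasp point.
Start: joints at [1.165, 0.417, -0.01, 1.614, 0.005, 1.111, -0.053], TCP at [0.222, -0.584, 0.405] pointing down, gripper open.
Joint ranges: [-2.81, 2.81], [-0.39, 2.02], [-1.27, 1.25], [0.06, 2.57], [-1.19, 4.33], [0.19, 2], [-2.82, 2.82]. Speed limits (rad/s): [1.89, 1.89, 2.39, 2.39, 3.01, 3.01, 3.01].

## Interface

Orientations are given as a 3x3 rotation matrix whose columns are the frame's x, y, z axes.
In Python, from cell import bot gives the robot as it stands. The module is installed in compiled form; this text tells all that it offers.
- The arm moves only by the tool send_rows, never from a script. Its argument "steps" is a list of rows, each a list of 7 numbers: the opening, from 0 (shut) to 1 (fully open), then the shift along the tool's x, y, z normalised to -1 to 1, where 1 is 150 mm, then the turn, a rotation vector about the tool's x, y, z normalised to -1 to 1, where 1 is 180 degrees. In form: [[claw, x, y, z, rx, ry, rz], ...]. A call has 1 to 12 rows; each row is the pose to reach, as a shift and turn from the pose commanded when the call began, along the tool's axes at that moment, turning the shorter way round; what a row does not reach only later rows make up. A row lasts 1/8 s, in which the tool goes at most 62.5 mm and 10.7 degrees, less where a joint would pass 70% of its speed; a pose out of reach is approached as far as the arm can. A call with a number of a shift or a turn outside -1 to 1 is refused whole. A call with a gripper value outside its range is refused whole. The fingers move at their own pace and stop on an object; the grip force is fixed at half the most. Time passes only in rows, so rows that repeat a pose let the fingers close. It gives the time, the measured TCP pose, the force, the opening and the grip force at its end, in the units of the state.
- bot.get_state(): the state, without advancing time (a new reading comes with each control period).
- bot.snapshot(name): name is "side" or "top" or "wrist"; returns a dict with "frame" (400x640x3 uint8, red, green, blue), "depth" (400x640 float32, m along the optical axis (not along the pixel's ray), 0 where there is no reading), "fx", "fy", "cx", "cy" (pixels), "rvec" (rotation vector, rad) and "tvec" (3), from world to camera coordinates, as OpenCV has them; the wrist camera has in their place "hand_eye" (4x4, takes a point from camera to tool coordinates, whose origin is the TCP and whose axes are the flange's). Camera axes: x right, y down, z forward; pixel columns grow to the right and rows downward; lengths in m; the calibration is good to about 2 mm. A picture is of the moment at which its call begins: read the wrist's pose just before it.
- bot.hand_in(): hands the job in; it is judged then, once.
Trained networks look in a picture, given as the dict that the camera call returned (one of the last four; its "shot" number tells which), for a name from the list of things; names that differ only in an ending like _2 or _b are one class to them, and where a whole thing is asked for, a point or a joint stands for the part that bears it (a point fixed in the world has none). Each returns a list of dicts, best first, with "conf" (0 to 1); they miss things now and then, are a little off and sometimes report something else, mostly with a low value. They report only what shows in the picture. A call takes as long as a camera call.
- bot.silhouettes(thing, picture): "region" (400x640 bool, what is visible of it).
- bot.mark_of(thing, picture): "at" ([x, y, z] in m, in the coordinates of the camera as it stood for that picture, good to about 4 mm: a listed point, or the origin of a listed thing).
The state is a dict: "time_s": time; "q": joint angles; "dq": joint speeds; "tau": joint torques, N m; "eef_pos": TCP position; "eef_rot": TCP orientation; "ft_force": force on the tool from outside, world axes, zero at the start; "ft_torque": the same for the moment, N m; "finger_gap": finger opening in m; "grip_force": force on a finger pad.
Only numpy, scipy, OpenCV 4.12 (cv2) and the standard library are available. Lean on these libraries where they do the work, as an engineer would, in place of code of your own. Each camera call takes 0.05 s, during which the arm holds its last target. There are 200 camera calls.

## Working session

There is one attempt and no reset: what is moved stays moved. The work goes in short steps, Python scripts to look and compute and a tool call to move; the robot and the scene stay as the last step left them, time stands still between calls to the robot, and variables do not carry over. Pictures are saved under pics/ and viewed, at most 10 in all, crops included, and the job is handed in when it is done.

Besides the shell and the picture viewer there is one more tool, called after "Emit:" by a JSON object that holds its "api" and its "payload". send_rows: Moves the arm, as the interface text tells. Its arguments: {"type":"object","properties":{"steps":{"type":"array"}},"required":["steps"]}

```bash
mkdir -p pics
cat > h.py <<'E'
import numpy as np, cv2
from cell import bot
def cam(p):
    if "rvec" in p:
        R=cv2.Rodrigues(np.array(p["rvec"],float))[0];t=np.array(p["tvec"],float).ravel()
        return R.T,-R.T@t
    s=bot.get_state();H=np.array(p["hand_eye"]);Rt=np.array(s["eef_rot"]).reshape(3,3)
    return Rt@H[:3,:3],Rt@H[:3,3]+np.array(s["eef_pos"])
def W(p,at):
    R,t=cam(p);return R@np.array(at)+t
def proj(p,X):
    R,t=cam(p);c=R.T@(np.array(X)-t);return np.array([p["fx"]*c[0]/c[2]+p["cx"],p["fy"]*c[1]/c[2]+p["cy"]])
def cloud(p):
    v,u=np.mgrid[:400,:640];d=p["depth"]
    c=np.stack([(u-p["cx"])/p["fx"]*d,(v-p["cy"])/p["fy"]*d,d],-1);R,t=cam(p);return c@R.T+t
def save(p,n): cv2.imwrite("pics/"+n+".png",p["frame"][:,:,::-1])
E
python3 - <<'E'
from h import *
s=bot.get_state();print(s["eef_pos"],np.round(s["eef_rot"],3),s["time_s"],s["finger_gap"])
for n in("top","side"):
    p=bot.snapshot(n);save(p,n+"0");print(n,p["fx"],np.round(cam(p)[1],3))
    for th in("sheeter","red_line","guide_face","nut_axis","wing","dredger","timer","spice_jar","oil_bottle","scraper","bowl","scoop"):
        print(th,[(np.round(W(p,m["at"]),4),round(m["conf"],2)) for m in bot.mark_of(th,p)[:2]])
E
```

```text
[ 0.22233461 -0.58397767  0.40402858] [[ 0.935  0.356 -0.   ]
 [ 0.356 -0.935  0.001]
 [-0.    -0.001 -1.   ]] 0.0 0.09423353128455329
top 389.70392294769243 [ 0.383 -0.266  1.092]
sheeter [(array([ 0.5163, -0.0422, -0.0011]), 0.7)]
red_line [(array([ 0.472 , -0.0459,  0.128 ]), 0.96)]
guide_face [(array([ 0.5066, -0.0409,  0.129 ]), 0.71), (array([ 0.3816, -0.1334,  0.1303]), 0.53)]
nut_axis [(array([ 0.3578, -0.3928, -0.0012]), 0.57), (array([ 0.5566, -0.0332,  0.1482]), 0.56)]
wing [(array([ 0.5798, -0.0405,  0.1626]), 0.62)]
dredger [(array([ 0.3762, -0.0021,  0.1328]), 0.84), (array([ 0.4725, -0.0458,  0.1255]), 0.38)]
timer [(array([ 0.3864, -0.1326,  0.1292]), 0.81)]
spice_jar [(array([ 0.4035, -0.5425, -0.0029]), 0.63)]
oil_bottle [(array([ 0.3601, -0.3895,  0.0043]), 0.63)]
scraper [(array([ 0.4941, -0.375 ,  0.0013]), 0.6)]
bowl [(array([ 0.6636, -0.3934,  0.0052]), 0.83)]
scoop [(array([ 5.349e-01, -5.906e-01,  3.000e-04]), 0.75)]
side 489.8098823314223 [0.202 0.499 1.022]
sheeter [(array([ 0.5187, -0.0406, -0.0013]), 0.57)]
red_line [(array([ 0.4664, -0.0491,  0.1297]), 0.79)]
guide_face [(array([ 0.5079, -0.0401,  0.1258]), 0.76)]
nut_axis [(array([ 0.5534, -0.0347,  0.1592]), 0.7)]
wing [(array([ 0.5836, -0.0394,  0.1573]), 0.67)]
dredger [(array([3.685e-01, 1.000e-04, 1.319e-01]), 0.73)]
timer [(array([ 0.3882, -0.1341,  0.1331]), 0.83), (array([ 0.5039, -0.0398,  0.1299]), 0.67)]
spice_jar [(array([ 0.4035, -0.5417, -0.0029]), 0.6)]
oil_bottle [(array([ 0.3562, -0.3895,  0.0014]), 0.96)]
scraper [(array([ 0.5307, -0.5928,  0.0043]), 0.73), (array([ 4.958e-01, -3.739e-01,  2.000e-04]), 0.72)]
bowl [(array([ 0.6632, -0.3926, -0.0019]), 0.69)]
scoop [(array([ 0.5321, -0.5931,  0.0057]), 0.91)]
```

View pics/top0.png

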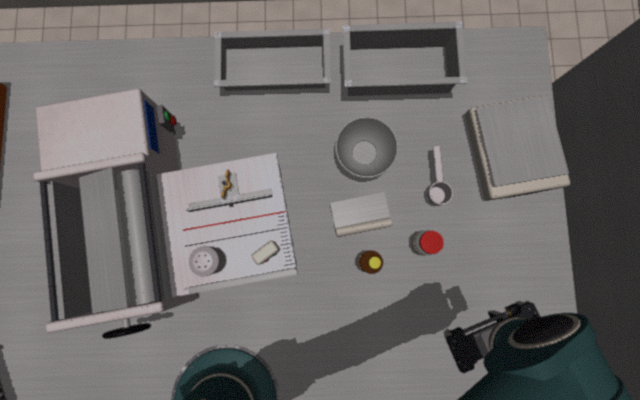

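View pics/side0.png

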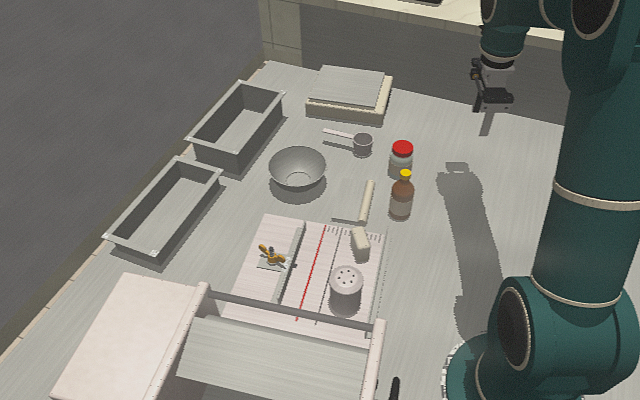

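The top view shows the guide at about (190,208)–(270,192), the red line at (185,230)–(285,212) and the brass nut at (227,183). The dredger is at (204,262) and the timer at (265,252). The side view agrees. I'll raise the arm and move over the tray, fitting the lines as I go.

Emit:
{"api": "send_rows", "payload": {"steps": [[1,0,0,-0.8,0,0,0],[1,0.2,-0.15,-0.8,0,0,0],[1,0.5,-0.4,-0.8,0,0,0],[1,0.8,-0.65,-0.8,0,0,0],[1,0.8,-0.65,-0.8,0,0,0]]}}

```text
time_s: 1.92
eef_pos: [0.3023, -0.4469, 0.5255]
eef_rot: [[0.932, 0.361, 0.001], [0.361, -0.932, -0.001], [0.001, 0.001, -1.0]]
ft_force: [0.5, -0.1, 0.5]
finger_gap: 0.0939
grip_force: 0.0
```

Emit:
{"api": "send_rows", "payload": {"steps": [[1,0.4,-0.3,0,0,0,0],[1,0.8,-0.65,0,0,0,0],[1,0.8,-0.65,0,0,0,0]]}}

```text
time_s: 2.3
eef_pos: [0.3784, -0.3142, 0.5249]
eef_rot: [[0.934, 0.358, 0.0], [0.358, -0.934, -0.0], [0.0, 0.0, -1.0]]
ft_force: [0.3, 0.0, 0.6]
finger_gap: 0.0939
grip_force: 0.0
```

Emit:
{"api": "send_rows", "payload": {"steps": [[1,0.4,-0.3,0,0,0,0],[1,0.8,-0.65,0,0,0,0],[1,0.8,-0.65,0,0,0,0]]}}

```text
time_s: 2.68
eef_pos: [0.4558, -0.1803, 0.5248]
eef_rot: [[0.934, 0.358, 0.0], [0.358, -0.934, 0.0], [0.0, -0.0, -1.0]]
ft_force: [-0.4, -0.9, -0.4]
finger_gap: 0.0937
grip_force: 0.0
```

Emit:
{"api": "send_rows", "payload": {"steps": [[1,0.3,-0.3,0,0,0,0],[1,0.6,-0.6,0,0,0,0],[1,0.6,-0.6,0,0,0,-0.06],[1,0.6,-0.6,0,0,0,-0.06]]}}

```text
time_s: 3.18
eef_pos: [0.5071, -0.0669, 0.5245]
eef_rot: [[0.851, 0.524, -0.0], [0.524, -0.851, 0.0], [-0.0, -0.0, -1.0]]
ft_force: [-0.3, -0.6, -0.2]
finger_gap: 0.0938
grip_force: 0.0
```

```bash
cat >> h.py <<'E'
def onplane(p,u,v,z):
    R,t=cam(p);r=np.stack([(np.array(u)-p["cx"])/p["fx"],(np.array(v)-p["cy"])/p["fy"],np.ones(len(u))],-1)@R.T
    return t+r*((z-t[2])/r[:,2])[:,None]
def fitl(P):
    vx,vy,x,y=cv2.fitLine(P[:,:2].astype(np.float32),cv2.DIST_HUBER,0,.001,.001).ravel();return np.array([x,y]),np.array([vx,vy])
E
python3 - <<'E'
from h import *
s=bot.get_state();print(s["eef_pos"],np.round(s["eef_rot"],3).tolist(),s["time_s"],s["ft_force"])
p=bot.snapshot("wrist");save(p,"w1")
for th in("sheeter","red_line","guide_face","nut_axis","wing"):
    print(th,[(np.round(W(p,m["at"]),4),np.round(proj(p,W(p,m["at"]))),round(m["conf"],2)) for m in bot.mark_of(th,p)[:3]])
for n in("wrist",):
    f=p["frame"].astype(int);m=(f[...,0]>f[...,1]+70)&(f[...,0]>f[...,2]+70)
    v,u=np.nonzero(m);P=onplane(p,u,v,.13);print(m.sum(),fitl(P),P.min(0),P.max(0))
    print(np.degrees(np.arctan2(*(fitl(P)[1][[1,0]]))))
E
```

```text
[ 0.50705483 -0.0669075   0.52446637] [[0.851, 0.524, -0.0], [0.524, -0.851, 0.0], [-0.0, -0.0, -1.0]] 3.175 [-0.33971493 -0.56006975 -0.18291661]
sheeter [(array([ 0.5138, -0.042 ,  0.0013]), array([303., 149.]), 0.82)]
red_line [(array([ 0.469 , -0.0514,  0.1272]), array([286., 199.]), 0.88), (array([ 0.5835, -0.0398,  0.1591]), array([332., 103.]), 0.54), (array([ 0.5093, -0.0431,  0.1269]), array([297., 165.]), 0.45)]
guide_face []
nut_axis [(array([ 0.553 , -0.0403,  0.1552]), array([316., 131.]), 0.65)]
wing [(array([ 0.5792, -0.0381,  0.1614]), array([329., 107.]), 0.88)]
659 (array([ 0.46629918, -0.04498957], dtype=float32), array([ 0.1528672 , -0.98824674], dtype=float32)) [ 0.44604955 -0.1754168   0.13      ] [0.48759252 0.07760115 0.13      ]
-81.20687
```

View pics/w1.png

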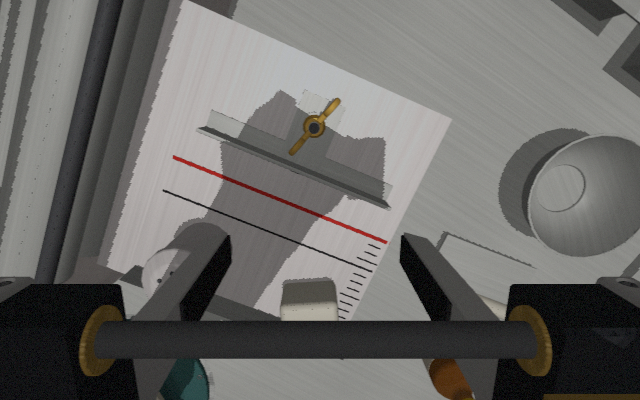

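The wrist view shows the guide at (200,128)–(390,205), the red line at (175,157)–(385,242), and the nut at (314,127). The yaw went the opposite way, because the tool's z points down. The sheeter's yaw is 8.8° and the guide is about 41 mm off the line. Next I'll align, straddling the nut outside the guide.

Emit:
{"api": "send_rows", "payload": {"steps": [[1,0.253,-0.067,-0.1,0,0,0.05],[1,0.253,-0.067,0,0,0,0.1],[1,0.253,-0.067,0.3,0,0,0.127],[1,0.253,-0.067,0.5,0,0,0.127],[1,0.253,-0.067,0.5,0,0,0.127],[1,0.253,-0.067,0.5,0,0,0.127]]}}

```text
time_s: 4.22
eef_pos: [0.5342, -0.0381, 0.451]
eef_rot: [[0.988, 0.152, 0.001], [0.152, -0.988, -0.0], [0.001, 0.0, -1.0]]
ft_force: [-0.2, 0.6, 1.0]
finger_gap: 0.0938
grip_force: 0.0
```

Run:
```python
from h import *
s=bot.get_state();print(s["eef_pos"],np.round(s["eef_rot"],4).tolist(),s["time_s"],s["ft_force"])
p=bot.snapshot("wrist");save(p,"w2")
f=p["frame"].astype(int);m=(f[...,0]>f[...,1]+70)&(f[...,0]>f[...,2]+70)
v,u=np.nonzero(m);P=onplane(p,u,v,.13);print(m.sum(),fitl(P),P.min(0),P.max(0))
for th in("sheeter","red_line","guide_face","nut_axis","wing"):
    print(th,[(np.round(W(p,m["at"]),4),np.round(proj(p,W(p,m["at"]))),round(m["conf"],2)) for m in bot.mark_of(th,p)[:3]])
R=np.array(s["eef_rot"]).reshape(3,3);t=np.array(s["eef_pos"])
for q in([0,.047,.199],[0,-.047,.199]):print(proj(p,R@np.array(q)+t))
```

```text
[ 0.53417124 -0.03814396  0.451043  ] [[0.9884, 0.1521, 0.0014], [0.1521, -0.9884, -0.0001], [0.0014, 0.0003, -1.0]] 4.225 [-0.16734683  0.56464095  1.01608532]
647 (array([ 0.468118  , -0.05265763], dtype=float32), array([ 0.15638797, -0.9876957 ], dtype=float32)) [ 0.45327763 -0.1290024   0.13      ] [0.48098261 0.03110133 0.13      ]
sheeter [(array([ 0.5163, -0.0438,  0.0025]), array([317., 186.]), 0.72), (array([ 0.5808, -0.0368,  0.1587]), array([323., 147.]), 0.72)]
red_line [(array([ 0.4686, -0.0482,  0.1297]), array([315., 264.]), 0.74)]
guide_face [(array([ 0.5068, -0.0433,  0.1291]), array([316., 225.]), 0.86)]
nut_axis [(array([ 0.5558, -0.0404,  0.154 ]), array([322., 178.]), 0.81)]
wing [(array([ 0.5829, -0.0357,  0.1558]), array([322., 144.]), 0.74)]
[400.47181196 248.5777386 ]
[230.40550632 248.34700231]
```

View pics/w2.png

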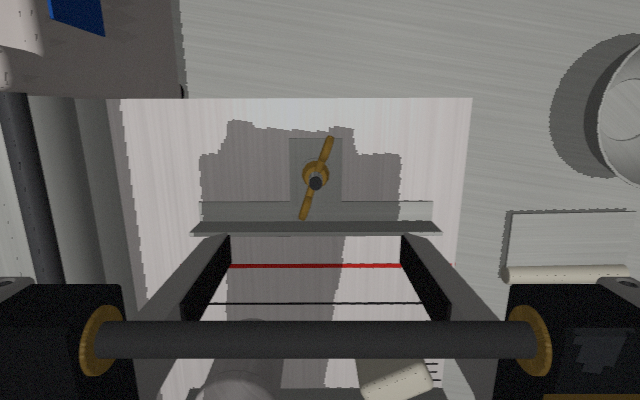

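The view is aligned: nut at (316,178), fingers either side at columns 230 and 400, red line at row 266. Lower now, then push to about 4 mm short.

Emit:
{"api": "send_rows", "payload": {"steps": [[1,0,0,0.3,0,0,0],[1,0,0,0.6,0,0,0],[1,0,0,0.735,0,0,0],[1,0,0,0.735,0,0,0]]}}

```text
time_s: 5.03
eef_pos: [0.5337, -0.038, 0.3385]
eef_rot: [[0.988, 0.153, -0.002], [0.153, -0.988, 0.0], [-0.002, -0.001, -1.0]]
ft_force: [-0.0, 0.0, 0.1]
finger_gap: 0.0937
grip_force: 0.0
```

Emit:
{"api": "send_rows", "payload": {"steps": [[1,-0.05,0,0,0,0,0],[1,-0.085,0,0,0,0,0],[1,-0.12,0,0,0,0,0],[1,-0.15,0,0,0,0,0],[1,-0.185,0,0,0,0,0],[1,-0.22,0,0,0,0,0],[1,-0.255,0,0,0,0,0],[1,-0.29,0,0,0,0,0],[1,-0.32,0,0,0,0,0],[1,-0.335,0,0,0,0,0],[1,-0.345,0,0,0,0,0],[1,-0.345,0,0,0,0,0]]}}

```text
time_s: 6.52
eef_pos: [0.483, -0.046, 0.3405]
eef_rot: [[0.988, 0.153, 0.003], [0.153, -0.988, -0.0], [0.003, 0.001, -1.0]]
ft_force: [5.7, -0.2, 1.3]
finger_gap: 0.094
grip_force: 2.3
```

Run:
```python
from h import *
s=bot.get_state();print(s["eef_pos"],s["time_s"],s["ft_force"])
e=np.array([.9882,.1529]);print("tcp x",e@np.array(s["eef_pos"])[:2])
for n in("wrist","top","side"):
    p=bot.snapshot(n)
    f=p["frame"].astype(int);m=(f[...,0]>f[...,1]+70)&(f[...,0]>f[...,2]+70)
    if n=="wrist":
        save(p,"w3");v,u=np.nonzero(m);P=onplane(p,u,v,.13);print(m.sum(),fitl(P)[0]@e if len(P) else 0)
    for th in("red_line","guide_face","nut_axis"):
        print(n,th,[(np.round(W(p,m["at"])[:2]@e,4),np.round(W(p,m["at"]),4),round(m["conf"],2)) for m in bot.mark_of(th,p)[:2]])
```

```text
[ 0.48300571 -0.04596668  0.34045961] 6.525 [ 5.69635928 -0.24651027  1.31723794]
tcp x 0.4702779387470415
300 0.45429265825301407
wrist red_line [(np.float64(0.4554), array([ 0.4685, -0.0495,  0.1271]), 0.98)]
wrist guide_face []
wrist nut_axis [(np.float64(0.5043), array([ 0.5173, -0.0454,  0.1562]), 0.6)]
top red_line [(np.float64(0.4586), array([ 0.4713, -0.0463,  0.1273]), 0.6)]
top guide_face [(np.float64(0.4557), array([ 0.4687, -0.0487,  0.129 ]), 0.54)]
top nut_axis [(np.float64(0.4588), array([ 0.4718, -0.0484,  0.1265]), 0.67), (np.float64(0.5025), array([ 0.5148, -0.0406,  0.1537]), 0.57)]
side red_line [(np.float64(0.4557), array([ 0.4686, -0.0481,  0.1301]), 0.94)]
side guide_face [(np.float64(0.4575), array([ 0.4705, -0.0488,  0.1296]), 0.88)]
side nut_axis [(np.float64(0.5051), array([ 0.5181, -0.045 ,  0.1601]), 0.78)]
```

View pics/w3.png

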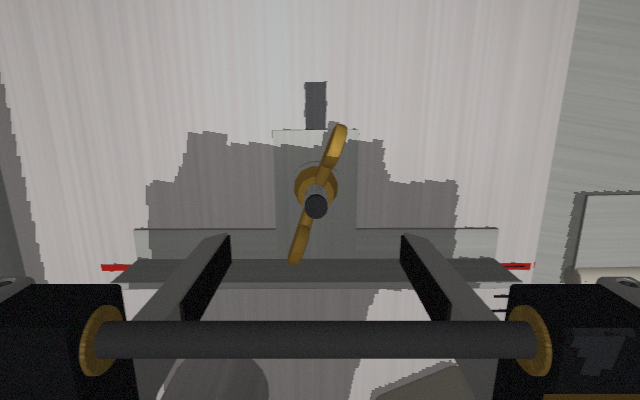

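The line shows at both guide ends, at row 267, and the guide is close to it. I'll measure the guide edges at sub-pixel level.

Run:
```python
from h import *
e=np.array([.9882,.1529])
p=bot.snapshot("wrist");f=p["frame"].astype(float)
g=f.mean(2)
for c in((360,395),(420,440),(465,495)):
    pr=g[225:295,c[0]:c[1]].mean(1);print(c,np.round(pr).astype(int).tolist())
R,t=cam(p);print("cam x",t[:2]@e,t[2])
c0=380
for z in(.13,.133,.162):
    P=onplane(p,[c0]*3,[250,260,280],z);print(z,np.round(P[:,:2]@e,4))
cv2.imwrite("pics/w3z.png",cv2.resize(p["frame"][220:300,80:320,::-1],None,fx=3.3,fy=3.3,interpolation=cv2.INTER_CUBIC))
for q in("side","top"):
    s=bot.snapshot(q);C=cloud(s);xs=C[...,:2]@e;ys=C[...,:2]@np.array([-.1529,.9882])
    k=(C[...,2]>.153)&(C[...,2]<.168)&(xs>.43)&(xs<.478)&(abs(ys+.118)<.11)
    print(q,k.sum(),np.percentile(xs[k],[2,10,50,90,98]) if k.sum() else 0)
```

```text
(360, 395) [106, 106, 105, 64, 71, 88, 89, 90, 90, 91, 90, 89, 89, 91, 92, 92, 91, 91, 91, 91, 92, 94, 94, 94, 92, 91, 91, 89, 89, 90, 90, 89, 88, 84, 64, 63, 63, 63, 63, 64, 63, 65, 64, 64, 64, 64, 65, 65, 65, 65, 64, 64, 63, 63, 64, 63, 62, 76, 86, 89, 87, 86, 86, 82, 116, 129, 134, 135, 135, 141]
(420, 440) [106, 106, 101, 64, 75, 87, 88, 88, 89, 90, 89, 88, 86, 85, 83, 82, 81, 80, 80, 79, 78, 78, 77, 75, 75, 73, 72, 72, 71, 72, 71, 72, 72, 70, 68, 67, 65, 62, 61, 59, 55, 55, 52, 50, 47, 46, 43, 40, 39, 38, 33, 33, 30, 29, 26, 25, 20, 20, 17, 17, 17, 13, 10, 12, 11, 10, 10, 9, 14, 11]
(465, 495) [172, 165, 119, 64, 108, 144, 144, 144, 147, 149, 148, 148, 149, 150, 150, 151, 151, 150, 150, 150, 152, 154, 153, 150, 149, 148, 148, 147, 146, 146, 146, 141, 122, 84, 64, 63, 62, 61, 62, 62, 63, 65, 62, 61, 63, 64, 63, 64, 64, 62, 61, 63, 62, 63, 63, 62, 66, 104, 111, 116, 114, 113, 113, 109, 142, 140, 136, 135, 131, 129]
cam x 0.5453354701727327 0.32011513749960313
0.13 [0.4652 0.4588 0.4457]
0.133 [0.4665 0.4602 0.4473]
0.162 [0.4787 0.4734 0.4625]
side 214 [0.45771697 0.45808978 0.45975285 0.46744245 0.47564527]
top 27 [0.45752312 0.45762528 0.45915605 0.46104803 0.46136412]
```

View pics/w3z.png

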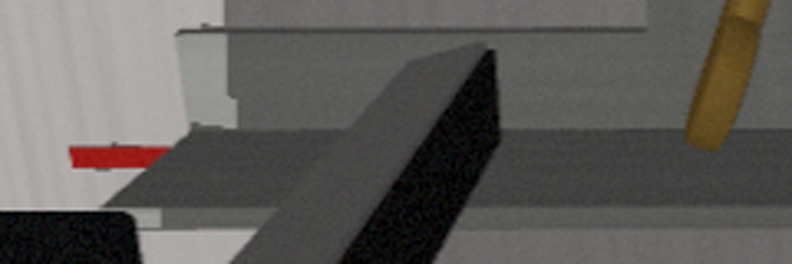

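The guide's inner face is at 0.4575 and the line at 0.4543, so it has 3.2 mm to go.

Emit:
{"api": "send_rows", "payload": {"steps": [[1,-0.007,0,0,0,0,0],[1,-0.014,0,0,0,0,0],[1,-0.021,0,0,0,0,0],[1,-0.021,0,0,0,0,0],[1,-0.021,0,0,0,0,0]]}}

```text
time_s: 7.9
eef_pos: [0.48, -0.0464, 0.3401]
eef_rot: [[0.988, 0.153, 0.002], [0.153, -0.988, -0.0], [0.002, 0.001, -1.0]]
ft_force: [5.8, 0.4, 3.5]
finger_gap: 0.0941
grip_force: 2.6
```

```bash
cat > m.py <<'E'
from h import *
e=np.array([.9882,.1529])
s=bot.get_state();print(s["time_s"],"tcp x",e@np.array(s["eef_pos"])[:2],s["ft_force"])
p=bot.snapshot("wrist");f=p["frame"].astype(int);g=f.mean(2)
m=(f[...,0]>f[...,1]+70)&(f[...,0]>f[...,2]+70);v,u=np.nonzero(m)
if len(u)>20: print("line",len(u),fitl(onplane(p,u,v,.13))[0]@e)
R,t=cam(p);
def row(x,z,c):
    r=np.arange(100,399.);X=onplane(p,[c]*len(r),r,z)[:,:2]@e;return np.interp(-x,-X,r)
for c in(378,): # outer lower edge: bright foot above -> dark face below
    pr=cv2.GaussianBlur(g[:,c-16:c+16].mean(1).reshape(-1,1),(1,3),0).ravel();d=np.diff(pr)
    for nm,x,z,sg in(("outlow",.4583,.133,-1),("outtop",.4583,.162,1),("intop",.4543,.162,1)):
        r0=row(x,z,c);a=int(r0)-14;b=int(r0)+14
        ks=[k for k in range(a,b) if sg*d[k]>4 and sg*d[k]>=sg*d[k-1] and sg*d[k]>=sg*d[k+1]]
        print(nm,[round(float(onplane(p,[c],[k+.5],z)[0,:2]@e),4) for k in ks])
E
python3 m.py
```

```text
7.9 tcp x 0.46723120689660613 [5.80689721 0.41139179 3.48163897]
line 356 0.4544960996288806
outlow [0.4579]
outtop [0.4585, 0.454]
intop [0.4585, 0.454]
```

The inner face is at 0.4542 and the line at 0.4545, so the guide is on the line. Next: back off, lift, and bring one finger (the one towards the rolls) down behind the +x wing.

Emit:
{"api": "send_rows", "payload": {"steps": [[1,0.033,0,0,0,0,0],[1,0.033,0,-0.15,0,0,0],[1,0.033,0,-0.34,0,0,0],[1,0.15,0.1,-0.34,0,0,0],[1,0.301,0.193,-0.34,0,0,0],[1,0.301,0.193,-0.34,0,0,0],[1,0.301,0.193,-0.34,0,0,0]]}}

```text
time_s: 8.82
eef_pos: [0.5281, -0.0678, 0.39]
eef_rot: [[0.988, 0.153, -0.001], [0.153, -0.988, 0.0], [-0.001, -0.001, -1.0]]
ft_force: [-1.4, -0.2, -0.1]
finger_gap: 0.0936
grip_force: 0.0
```

```bash
cat > n.py <<'E'
from h import *
import sys
e=np.array([.9882,.1529]);n=np.array([-.1529,.9882])
s=bot.get_state();T=np.array(s["eef_pos"])
print(s["time_s"],"tcp",e@T[:2],n@T[:2],T[2],np.round(s["ft_force"],1))
for q in sys.argv[1:]:
    p=bot.snapshot(q);f=p["frame"].astype(int)
    m=(f[...,0]-f[...,2]>45)&(f[...,0]-f[...,1]>8)&(f[...,0]-f[...,1]<90)
    v,u=np.nonzero(m);P=onplane(p,u,v,.157);X=np.c_[P[:,:2]@e,P[:,:2]@n]
    k=np.hypot(X[:,0]-.5024,X[:,1]+.1195)<.042;X=X[k]
    d,V=np.linalg.eigh(np.cov(X.T)) if len(X)>10 else (0,np.zeros((2,2)))
    print(q,k.sum(),"c",X.mean(0),"wing deg",np.degrees(np.arctan2(V[1,1],V[0,1]))%180,"std",np.sqrt(d))
    for th in("guide_face","red_line","nut_axis","wing"):
        for o in bot.mark_of(th,p)[:2]: 
            w=W(p,o["at"]);print("  ",th,round(w[:2]@e-.5024,4),round(w[:2]@n+.1195,4),round(w[2],4),round(o["conf"],2))
    save(p,"n_%s_%d"%(q,s["time_s"]*100))
E
python3 n.py wrist top; ls pics
```

```text
8.825 tcp 0.5115485587096541 -0.1477389703864902 0.3899939898183624 [-1.4 -0.2 -0.1]
wrist 1054 c [ 0.50506539 -0.12033725] wing deg 160.73217265641296 std [0.00437286 0.01956429]
   guide_face -0.0487 -0.0015 0.1266 0.76
   red_line -0.0487 0.0005 0.1293 0.69
   red_line 0.0241 -0.0078 0.1615 0.6
   nut_axis -0.0054 -0.0031 0.1573 0.81
   wing 0.0211 -0.0088 0.16 0.67
top 17 c [ 0.49805817 -0.12625409] wing deg 156.90785557087088 std [0.00247714 0.00538261]
   guide_face -0.0487 0.0015 0.1286 0.86
   guide_face -0.1417 -0.0723 0.1319 0.56
   red_line -0.0448 0.0002 0.1264 0.59
   nut_axis -0.0022 0.0021 0.1514 0.93
   wing 0.0258 -0.0104 0.1615 0.38
n_top_882.png
n_wrist_882.png
side0.png
top0.png
w1.png
w2.png
w3.png
w3z.png
```

Finger A sits at about (9, 25) mm from the nut and the wing is at −20°. Lower it, then start the first half-circle stroke at a 26 mm radius.

Emit:
{"api": "send_rows", "payload": {"steps": [[1,0.006,0.004,0.15,0,0,0],[1,0.006,0.004,0.28,0,0,0],[1,0.006,0.004,0.28,0,0,0]]}}

```text
time_s: 9.7
eef_pos: [0.5294, -0.0686, 0.3475]
eef_rot: [[0.988, 0.153, -0.002], [0.153, -0.988, 0.001], [-0.002, -0.001, -1.0]]
ft_force: [-0.2, -0.5, 2.0]
finger_gap: 0.0941
grip_force: 0.0
```

Emit:
{"api": "send_rows", "payload": {"steps": [[1,0.039,0.023,0,0,0,0],[1,0.071,0.055,0,0,0,0],[1,0.093,0.095,0,0,0,0],[1,0.104,0.138,0,0,0,0],[1,0.104,0.184,0,0,0,0],[1,0.092,0.227,0,0,0,0],[1,0.069,0.266,0,0,0,0],[1,0.037,0.298,0,0,0,0],[1,-0.003,0.32,0,0,0,0],[1,-0.047,0.332,0,0,0,0],[1,-0.092,0.331,0,0,0,0],[1,-0.135,0.319,0,0,0,0]]}}

```text
time_s: 11.2
eef_pos: [0.5164, -0.119, 0.3484]
eef_rot: [[0.988, 0.153, 0.0], [0.153, -0.988, -0.0], [0.0, 0.0, -1.0]]
ft_force: [2.1, -0.1, -0.6]
finger_gap: 0.0939
grip_force: 0.6
```

```bash
python3 n.py wrist; cp pics/n_wrist_1*.png pics/c1.png; ls pics
```

```text
11.2 tcp 0.49214249095326545 -0.1965807793213893 0.34843317489777414 [ 2.1 -0.1 -0.6]
wrist 2168 c [ 0.51193168 -0.11550239] wing deg 59.22510677413086 std [0.00531909 0.01460434]
   nut_axis -0.0014 -0.0037 0.1562 0.96
c1.png
n_top_882.png
n_wrist_1120.png
n_wrist_882.png
side0.png
top0.png
w1.png
w2.png
w3.png
w3z.png
```

View pics/c1.png

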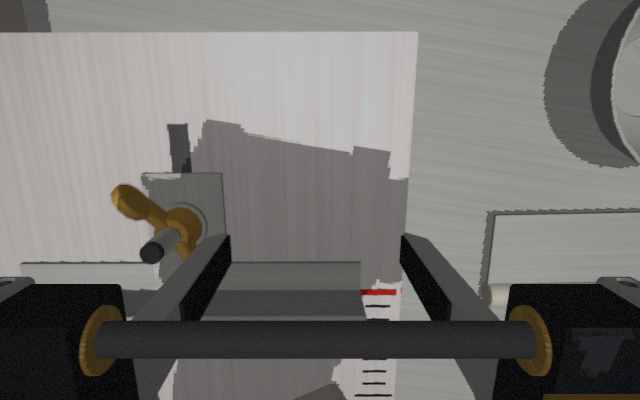

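The wing has swung round to about −120° and the finger at (215,250) is behind it. The guide is unmoved. Continue with the circle.

Emit:
{"api": "send_rows", "payload": {"steps": [[1,-0.039,-0.023,0,0,0,0],[1,-0.071,-0.055,0,0,0,0],[1,-0.093,-0.095,0,0,0,0],[1,-0.104,-0.138,0,0,0,0],[1,-0.104,-0.184,0,0,0,0],[1,-0.092,-0.227,0,0,0,0],[1,-0.069,-0.266,0,0,0,0],[1,-0.037,-0.298,0,0,0,0],[1,0.003,-0.32,0,0,0,0],[1,0.047,-0.332,0,0,0,0],[1,0.092,-0.331,0,0,0,0],[1,0.135,-0.319,0,0,0,0]]}}

```text
time_s: 12.95
eef_pos: [0.5301, -0.0685, 0.3483]
eef_rot: [[0.988, 0.153, -0.0], [0.153, -0.988, 0.0], [-0.0, -0.0, -1.0]]
ft_force: [-1.9, 0.9, -0.2]
finger_gap: 0.094
grip_force: 0.6
```

Emit:
{"api": "send_rows", "payload": {"steps": [[1,0.039,0.023,0,0,0,0],[1,0.071,0.055,0,0,0,0],[1,0.093,0.095,0,0,0,0],[1,0.104,0.138,0,0,0,0],[1,0.104,0.184,0,0,0,0],[1,0.092,0.227,0,0,0,0],[1,0.069,0.266,0,0,0,0],[1,0.037,0.298,0,0,0,0],[1,-0.003,0.32,0,0,0,0],[1,-0.047,0.332,0,0,0,0],[1,-0.092,0.331,0,0,0,0],[1,-0.135,0.319,0,0,0,0]]}}

```text
time_s: 14.45
eef_pos: [0.5164, -0.119, 0.3484]
eef_rot: [[0.988, 0.153, 0.0], [0.153, -0.988, -0.0], [0.0, 0.0, -1.0]]
ft_force: [2.1, 0.4, -0.3]
finger_gap: 0.0942
grip_force: 0.6
```

```bash
python3 n.py wrist top side
```

```text
14.45 tcp 0.4921479604057325 -0.19656927006018493 0.3484373801058463 [ 2.1  0.4 -0.3]
wrist 2159 c [ 0.5125276  -0.11640975] wing deg 58.63735535716145 std [0.00523705 0.01438183]
   guide_face -0.002 -0.0004 0.0036 0.56
   nut_axis -0.0043 -0.0021 0.1573 0.95
top 0 c [nan nan] wing deg 0.0 std 0.0
   guide_face -0.2068 -0.3251 0.0007 0.3
   red_line -0.0621 -0.5477 0.001 0.64
   wing -0.2074 -0.3241 -0.0002 0.74
side 203 c [ 0.50022863 -0.11585132] wing deg 37.730553744526134 std [0.00804904 0.01936048]
   guide_face -0.0499 0.0009 0.131 0.63
   guide_face -0.2137 -0.3213 -0.0027 0.22
   nut_axis -0.001 -0.0004 0.1595 0.89
   nut_axis 0.0026 0.0019 -0.0005 0.57
   wing -0.0228 -0.0157 0.1545 0.62n.py:12: RuntimeWarning: Mean of empty slice.
  print(q,k.sum(),"c",X.mean(0),"wing deg",np.degrees(np.arctan2(V[1,1],V[0,1]))%180,"std",np.sqrt(d))
  ret = um.true_divide(
```

No resistance so far. I'll go on in smaller steps through the −x side, in case the seat comes half a turn early.

Emit:
{"api": "send_rows", "payload": {"steps": [[1,-0.039,-0.023,0,0,0,0],[1,-0.071,-0.055,0,0,0,0],[1,-0.093,-0.095,0,0,0,0],[1,-0.096,-0.107,0,0,0,0]]}}

```text
time_s: 15.7
eef_pos: [0.4999, -0.1049, 0.3485]
eef_rot: [[0.988, 0.153, -0.0], [0.153, -0.988, -0.0], [-0.0, 0.0, -1.0]]
ft_force: [0.1, -1.3, 0.2]
finger_gap: 0.0941
grip_force: 0.9
```

Emit:
{"api": "send_rows", "payload": {"steps": [[1,-0.004,-0.012,0,0,0,0],[1,-0.008,-0.031,0,0,0,0],[1,-0.008,-0.031,0,0,0,0]]}}

```text
time_s: 16.08
eef_pos: [0.4983, -0.1007, 0.3484]
eef_rot: [[0.988, 0.153, -0.0], [0.153, -0.988, 0.0], [-0.0, -0.0, -1.0]]
ft_force: [0.7, -0.6, 0.2]
finger_gap: 0.094
grip_force: 0.4
```

Emit:
{"api": "send_rows", "payload": {"steps": [[1,0,-0.046,0,0,0,0],[1,0.012,-0.089,0,0,0,0],[1,0.035,-0.128,0,0,0,0],[1,0.067,-0.16,0,0,0,0],[1,0.107,-0.182,0,0,0,0],[1,0.151,-0.194,0,0,0,0],[1,0.196,-0.193,0,0,0,0],[1,0.239,-0.181,0,0,0,0],[1,0.239,-0.181,0,0,0,0]]}}

```text
time_s: 17.2
eef_pos: [0.5301, -0.0687, 0.3483]
eef_rot: [[0.988, 0.153, 0.0], [0.153, -0.988, 0.0], [0.0, -0.0, -1.0]]
ft_force: [-0.5, -0.5, -0.8]
finger_gap: 0.0938
grip_force: 0.0
```

```bash
python3 n.py wrist; cp pics/n_wrist_17*.png pics/c2.png
```

```text
17.2 tcp 0.5133688962313819 -0.148921690504779 0.3483167337970314 [-0.5 -0.5 -0.8]
wrist 2024 c [ 0.50716004 -0.11972529] wing deg 34.513277212428164 std [0.00604948 0.01805063]
   guide_face -0.0481 -0.0008 0.1266 0.83
   red_line -0.0507 -0.0013 0.1292 0.6
   nut_axis -0.0031 -0.0031 0.1559 0.94
   wing 0.0226 0.0206 0.1533 0.8
```

View pics/c2.png

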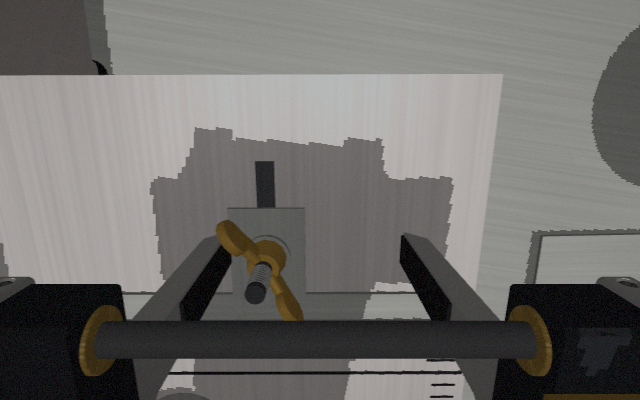

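The wing is now at about +37°, with its tip at (230,235) against the finger. The last part will be pushed along −y while watching the force.

Emit:
{"api": "send_rows", "payload": {"steps": [[1,0.039,0.023,0,0,0,0],[1,0.071,0.055,0,0,0,0],[1,0.09,0.09,0,0,0,0],[1,0.09,0.09,0,0,0,0]]}}

```text
time_s: 17.95
eef_pos: [0.5453, -0.0804, 0.3483]
eef_rot: [[0.988, 0.152, 0.0], [0.152, -0.988, 0.0], [0.0, -0.0, -1.0]]
ft_force: [-0.4, 0.1, -0.2]
finger_gap: 0.0942
grip_force: 0.0
```

Emit:
{"api": "send_rows", "payload": {"steps": [[1,0,0.008,0,0,0,0],[1,0,0.008,0,0,0,0]]}}

```text
time_s: 18.2
eef_pos: [0.5452, -0.081, 0.3484]
eef_rot: [[0.988, 0.153, 0.0], [0.153, -0.988, 0.0], [0.0, -0.0, -1.0]]
ft_force: [0.6, -0.1, -0.6]
finger_gap: 0.094
grip_force: 0.0
```

Emit:
{"api": "send_rows", "payload": {"steps": [[1,0,0.008,0,0,0,0],[1,0,0.008,0,0,0,0]]}}

```text
time_s: 18.45
eef_pos: [0.5453, -0.0815, 0.3484]
eef_rot: [[0.988, 0.153, -0.0], [0.153, -0.988, 0.001], [-0.0, -0.001, -1.0]]
ft_force: [-0.5, 5.0, 0.3]
finger_gap: 0.0939
grip_force: 2.6
```

Emit:
{"api": "send_rows", "payload": {"steps": [[1,0,0.008,0,0,0,0],[1,0,0.008,0,0,0,0],[1,0,0.008,0,0,0,0]]}}

```text
time_s: 18.82
eef_pos: [0.5455, -0.0819, 0.3483]
eef_rot: [[0.988, 0.154, -0.001], [0.154, -0.988, 0.002], [-0.0, -0.002, -1.0]]
ft_force: [-2.8, 10.6, 1.1]
finger_gap: 0.0939
grip_force: 5.1
```

It is seated, with about 10.6 N at the wing (0.25 N m). Back off, lift and check.

Emit:
{"api": "send_rows", "payload": {"steps": [[1,0,-0.04,0,0,0,0],[1,0,-0.06,0,0,0,0],[1,0,-0.06,-0.2,0,0,0],[1,0,-0.06,-0.5,0,0,0],[1,-0.2,-0.3,-0.7,0,0,0],[1,-0.2,-0.3,-0.7,0,0,0]]}}

```text
time_s: 19.58
eef_pos: [0.508, -0.0416, 0.4559]
eef_rot: [[0.988, 0.155, 0.004], [0.155, -0.988, -0.001], [0.004, 0.002, -1.0]]
ft_force: [1.2, -0.8, -1.1]
finger_gap: 0.0945
grip_force: 0.0
```

```bash
python3 n.py wrist side; python3 m.py; cp pics/n_wrist_19*.png pics/fin.png
```

```text
19.575 tcp 0.49564773406095564 -0.11874011227921544 0.4559436335238921 [ 1.2 -0.8 -1.1]
wrist 625 c [ 0.50591817 -0.12080532] wing deg 0.0009023508555685567 std [0.00416032 0.01845278]
   guide_face -0.0482 -0.0038 0.1268 0.81
   red_line -0.0459 -0.0003 0.1267 0.93
   nut_axis -0.001 -0.0081 0.151 0.79
   wing 0.0253 -0.0016 0.1536 0.98
side 201 c [ 0.50016952 -0.11478993] wing deg 176.7742661943949 std [0.00771945 0.01929408]
   guide_face -0.0525 0.0 0.1305 0.74
   red_line -0.0472 -0.0003 0.1289 0.59
   nut_axis -0.0026 0.0006 0.1576 0.62
   nut_axis -0.212 -0.3202 0.0001 0.58
   wing 0.0292 -0.0024 0.1541 0.62
   wing 0.002 0.0017 -0.0024 0.54
20.075 tcp x 0.49654751167185335 [-0.91672332 -0.97690856 -0.04342301]
line 140 0.45391068908721205
outlow [0.4585]
outtop [0.4578, 0.4542]
intop [0.4578, 0.4542]
```

View pics/fin.png

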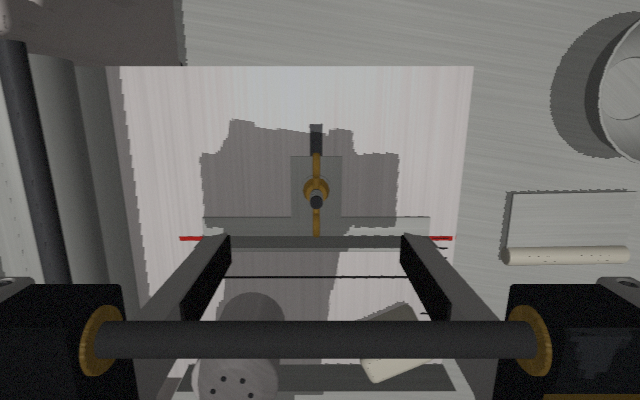

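The wings lie along the slide at 0° (316,155–235). The guide's inner edge is on the red line at row 239, and the dredger and timer are where they were. Handing in.

```bash
python3 -c "from cell import bot; print(bot.hand_in())"
```

```text
the job is handed in; nothing more can be done
None
```

The guide's inner face is on the red line to within about 0.5 mm, the wing nut is down finger-tight (about 0.25 N m), the dredger and timer were left standing, and the job was handed in at about 20 s; no verdict was returned.

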